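# Shut the battery case, snap its clip home and switch the stairwell light on

## Task

Put the stairwell lamp back in service: swing the lid of the white battery case down shut, then press the orange clip on its front until it snaps through and stays down, and after that flip the stairwell toggle switch over to on. The clip is brittle: go at it slowly, feel for the snap and stop there instead of leaning on it (it cracks at about 25 N). Leave the other things on the board where they are.

Things in the scene. Friction and masses are not known exactly. Their poses are not given: they have to be found in the camera images.
- case: White plastic battery case screwed to the board, 100 (its x) x 140 (its y) x 55 mm high, four cells inside, 4 mm screw ears on its +y and -y sides. Origin: centre of its underside. The lid's hinge line runs along y at x = +50 mm, z = 55.5 mm; the grey latch block with the orange clip is on the opposite, -x face, towards the robot.
- lid (a joint): Lid angle, rad: 0 shut flat on the case, grows as it opens upward about the hinge; starts 0.6 to 0.95. A stiff hinge: it stays where it is left (about 0.1 N m to turn, 2 to 4 N when pushed near the middle). The lid is a plate 100 mm from hinge to free edge, 140 mm wide, 10 mm thick; its outer face is up when shut, at 65.5 mm above the board.
- lid_push (a point): A point on the lid's outer face (moves with the lid), 50 mm from the hinge line and 45 mm to the case's +y side of its middle. The point's z axis is the outward normal of that face; it is 65.5 mm above the board when shut.
- clip_top_nominal (a point): Drawing position of the centre of the orange clip's top face while up, fixed to the case: 69 mm to its -x side of the case's centre, 87.5 mm above the board (22 mm above the shut lid). The clip sits in a grey block that is adjusted differently on each case: the real top face is up to 10 mm lower or higher than this point, and not measured: feel for it. The face is 26 mm (case x) x 36 mm (case y).
- clip (a joint): Travel of the orange clip, m: 0 up, 0.005 snapped down at its stop. Pressed straight down on a shut lid, the force starts at about 2 N, peaks at 8 to 9 N after 1 to 2 mm, then falls; past 4 mm the clip jumps to its stop and stays. Let go sooner, it springs back up. Beyond the stop it is rigid and the force climbs fast; over 25 N cracks the clip.
- switch: White stairwell switch box fixed to the board, 80 x 80 x 45 mm, steel plate on top, red mark on its -x (off) side, green mark on its +x (on) side. Origin: centre of its underside. The toggle pivots about its y axis at x = 0, z = 45 mm.
- toggle (a joint): Toggle angle, rad: 0 off (leaning 0.5 rad from upright to the box's -x side, towards the robot), 1.0 on (leaning 0.5 rad to its +x side). Over-centre: pushed past 0.5 it flips to on by itself and stays; takes about 2 to 4 N at the tip.
- toggle_tip (a point): Centre of the 14 mm black ball at the end of the toggle, 45 mm from its pivot; the stem is 8 mm thick.
- cup: Bystander: stainless steel cup, 72 mm across, 80 mm high. Origin: centre of its underside. Leave alone.
- knob: Bystander: white ceramic knob, 42 mm across, 43 mm high. Origin: centre of its underside. Leave alone.
- jar: Bystander: amber glass jar with black cap, 56 mm across, 70 mm high. Origin: centre of its underside. Leave alone.
- screwdriver: Bystander: red screwdriver lying flat, 190 mm long along its x, 26 mm thick, between case and switch. Origin: centre of its underside. Leave alone.
- tape: Bystander: black roll of tape lying flat, 84 mm across, 19 mm high. Origin: centre of its underside. Leave alone.
- fuse: Bystander: white ceramic fuse block with brass ends, 80 x 36 x 38 mm. Origin: centre of its underside. Leave alone.
Not all that is in view belongs to the job. What is shaped like the case but brown is not meant.

How it is judged:
On the way, in this order (a step that is already met when the one before it is completed fails the run):
1. the lid is shut (value of joint lid below 0.04 rad), for 0.2 s.
2. the clip has snapped down on the shut lid (value of joint lid below 0.04 rad and value of joint clip above 0.0044 m), for 0.2 s.
3. the toggle is over to on (value of joint toggle above 0.85 rad), for 0.2 s.
At the end, for the whole second after the job is handed in: The lid is shut (within 0.04 rad), the clip is snapped down (more than 4.4 mm of its 5 mm) and stays there by itself, and the toggle is on (beyond 0.85 rad) (all of step 2 and value of joint toggle above 0.85 rad); the robot touches nothing.
It fails at once if the clip or its latch block is pressed with more than 25 N (contact force between anything else and latch above 25 N).
It fails at once if the clip is snapped while the lid is still open (value of joint clip above 0.0044 m and value of joint lid above 0.1 rad).
It fails at once if a bystander is shifted by more than 30 mm (distance of any of cup, knob, jar, screwdriver, tape, fuse from where it was at the start of the episode above 0.03 m).
It also fails if it takes over 58 s, if anything falls off the work surface, if the arm or the gripper's body presses on something with over 40 N, if the wrist force passes 120 N, or if a joint passes its speed limit or range.

## Robot

A 6-joint arm with a two-finger parallel gripper is mounted at the origin on the work surface. World frame = base frame: x ahead of the robot, y to its left, z up, the work surface at z = 0. Lengths are in m, angles in rad, forces in N, time in s.
With the tool pointing down it reaches from about 0.375 to 0.975 m from the base axis. Payload 3.8 kg.
Tool frame: the origin (TCP) lies midway between the tips of the shut fingers; the grasp point (between the pads) lies 19 mm behind it; z points along the fingers, y is the line along which they close (so a half turn about z gives the same grasp; the last joint's range is limited). The gripper opens to 88 mm and grips with 3 to 60 N. Pads are 18 mm wide; open, the fingers measure 123 mm over their backs; the gripper's body (75 mm by 187 mm) begins 45 mm behind the grasp point.
Start: joints at [1.25, 0.264, 1.604, -0, 1.274, -0.037], TCP at [0.189, 0.648, 0.239] pointing down, gripper open.
Joint ranges: [-2.63, 2.63], [-0.94, 2.18], [0.31, 2.57], [-1.31, 4.45], [0, 2.66], [-2.55, 2.55]. Speed limits (rad/s): [2.57, 2.57, 3.14, 3.14, 3.14, 3.14].

## Interface

Orientations are given as a unit quaternion [w, x, y, z].
In Python, from station import arm gives the robot as it stands.
- The arm moves only by the tool arm_command, never from a script. Its argument "commands" is a list of rows, each a list of 7 numbers: the shift along the tool's x, y, z as a fraction of full scale, then the turn, a rotation vector about the tool's x, y, z as a fraction of full scale, then the closure in counts, from 0 (fully open) to 255 (shut). A call has 1 to 20 rows; each row shifts and turns the commanded pose from where the row before left it, along the tool's axes as they then stand; what a row does not reach is not made up. Full scale, the value 1, is 0.08 m for a shift and 6 degrees for a turn. A row lasts 1/8 s, in which the tool goes at most 62.5 mm and 10.7 degrees, less where a joint would pass 70% of its speed; a pose out of reach is approached as far as the arm can. A call with a number of a shift or a turn outside -1 to 1 is refused whole. A call with a gripper value outside its range is refused whole. The fingers move at their own pace and stop on an object; "grip_force" is the grip in N (left out, the last holds). Time passes only in rows, so rows that do not move let the fingers close. It gives the time, the measured TCP pose, the force, the opening and the grip force at its end, in the units of the state.
- arm.read_state(): the state, without advancing time (a new reading comes with each control period).
- arm.grab_frame(name): name is "scene" or "top"; returns the picture (400x640x3 uint8, red, green, blue); there is no depth.
- arm.calibration(name): a dict with "vertical_fov" (degrees; the focal length in pixels is half the picture's height over the tangent of half this angle, whatever the lens; pixels are square), "cx", "cy" (the principal point, pixels), "R" (3x3) and "t" (3): a world point X has camera coordinates R X + t. Camera axes: x right, y down, z forward; pixel columns grow to the right and rows downward; lengths in m; the calibration is good to about 2 mm. A picture is of the moment at which its call begins. calibration takes no time and is no camera call.
- arm.finish_job(): hands the job in; it is judged then, once.
The state is a dict: "clock": time; "joint_pos": joint angles; "joint_vel": joint speeds; "joint_efforts": joint torques, N m; "tool_pos": TCP position; "orientation": TCP orientation; "ft_force": force on the tool from outside, world axes, zero at the start; "wrist_torque": the same for the moment, N m; "grip_width": opening from 0.0 (shut) to 1.0 (fully open); "gripper_force": force on a finger pad.
Only numpy, scipy, OpenCV 4.12 (cv2) and the standard library are available. Lean on these libraries where they do the work, as an engineer would, in place of code of your own. Each camera call takes 0.05 s, during which the arm holds its last target. There are 200 camera calls.

## Working session

There is one attempt and no reset: what is moved stays moved. The work goes in short steps, Python scripts to look and compute and a tool call to move; the robot and the scene stay as the last step left them, time stands still between calls to the robot, and variables do not carry over. Pictures are saved under pics/ and viewed, at most 10 in all, crops included, and the job is handed in when it is done.

Besides the shell and the picture viewer there is one more tool, called after "Emit:" as name(argument=value, ...) on one line, values as JSON. arm_command: Moves the arm, as the interface text tells. Shift numbers are shares of 0.08 m and turn numbers shares of 6 degrees, none past 1 either way. Its arguments: {"type":"object","properties":{"commands":{"type":"array","items":{"type":"array","items":{"type":"number"}}},"grip_force":{"type":"number"}},"required":["commands"]}

```bash
mkdir -p pics; python3 - <<'E'
from station import arm
import cv2,json
for n in("scene","top"):
    cv2.imwrite(f"pics/{n}0.png",arm.grab_frame(n)[:,:,::-1]); print(n,arm.calibration(n))
print(arm.read_state())
E
```

```text
scene {'vertical_fov': 52.343615976248685, 'cx': 316.1302368934136, 'cy': 200.3857162229417, 'R': array([[ 0.72414258,  0.6896316 ,  0.00507685],
       [ 0.46162118, -0.47922649, -0.74649036],
       [-0.51237038,  0.54290904, -0.66537687]]), 't': array([-0.44365743, -0.22588038,  1.52211658])}
top {'vertical_fov': 45.00157974485473, 'cx': 320.5774453809962, 'cy': 192.6851770590072, 'R': array([[ 0.01700297, -0.99985128,  0.00288472],
       [-0.99409776, -0.01721417, -0.10711359],
       [ 0.10714732, -0.00104645, -0.9942426 ]]), 't': array([0.00138233, 0.60498331, 1.22752376])}
{'clock': 0.1, 'joint_pos': array([ 1.25007789e+00,  2.64667357e-01,  1.60518795e+00,  2.82989083e-05,
        1.27371485e+00, -3.68913371e-02]), 'joint_vel': array([-0.00159634, -0.00077077, -0.00160985, -0.00029208,  0.00033738,
        0.00118869]), 'joint_efforts': array([ 4.17184572e-05, -5.03629911e+01, -3.58068430e+01,  7.30535598e-02,
        2.33966875e-02, -7.01961812e-05]), 'tool_pos': array([0.18881207, 0.64740557, 0.23754629]), 'orientation': array([-1.89163098e-04,  1.41441728e-01,  9.89946089e-01, -9.70583050e-04]), 'ft_force': array([-0.23713154, -0.56111241, -0.05789403]), 'wrist_torque': array([ 0.02049521, -0.00215888,  0.03346029]), 'gripper_force': 0.0, 'grip_width': 1.0003473504327354}
```

View pics/scene0.png

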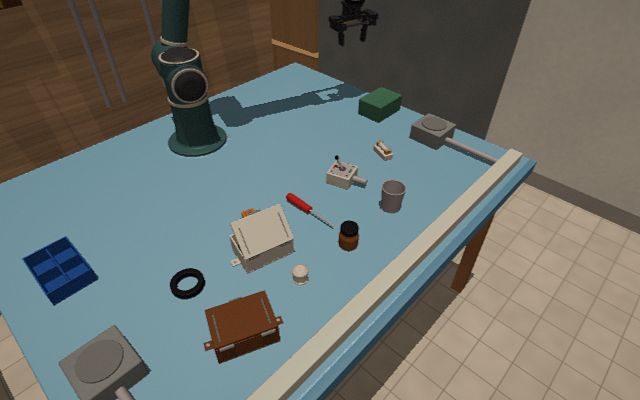

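View pics/top0.png

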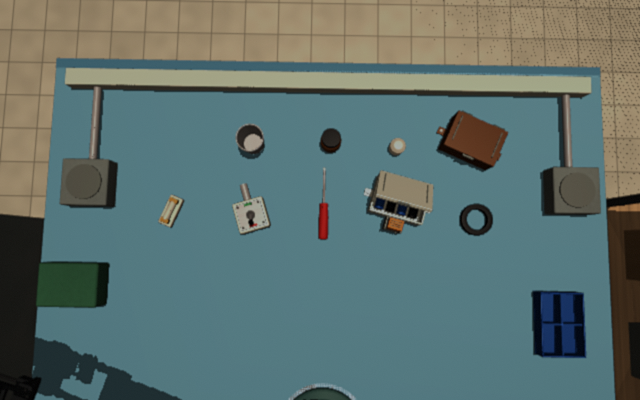

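The white battery case is at scene (262,238) and top (401,198). The only lookalike is the brown case at scene (243,325) and top (473,139), which I reject by colour. The white switch box is at top (251,215) and scene (342,172); the fuse at top (171,211) is white too but has no toggle. Next is a close crop of both chosen things.

```bash
python3 - <<'E'
import cv2,numpy as np
t=cv2.imread("pics/top0.png");s=cv2.imread("pics/scene0.png")
r=lambda im,x,y,w,h:cv2.resize(im[y:y+h,x:x+w],(400,300),interpolation=cv2.INTER_CUBIC)
a=np.vstack([np.hstack([r(t,355,160,88,66+14-14),r(t,220,180,64,48+12-12+12)]),np.hstack([r(s,220,200,88,80),r(s,315,145,64,48)])])
cv2.imwrite("pics/crop0.png",a)
E
```

```text
(no output)
```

View pics/crop0.png

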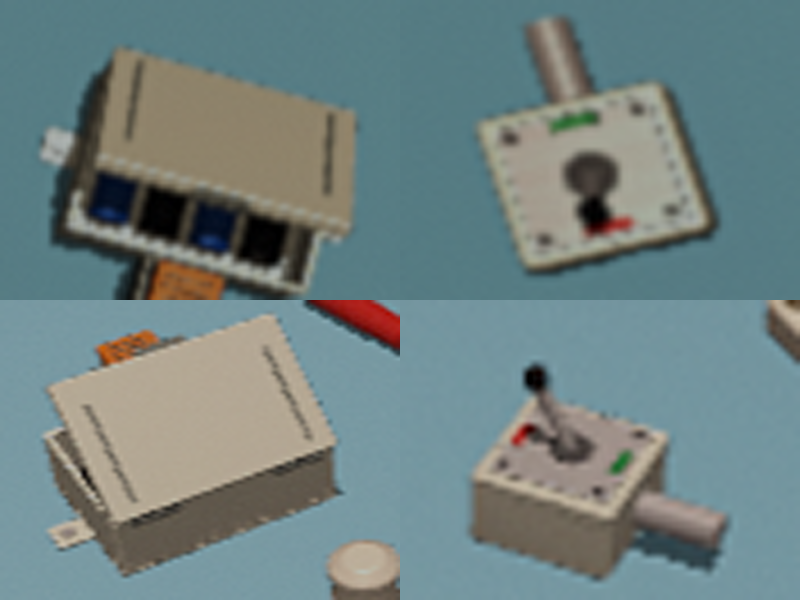

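The crop confirms the white case with its lid ajar, four cells showing and the orange clip at top ~(396,225). It also shows the switch with its ball leaning towards the red mark, ball at about top (251,221) and scene (337,157).

```bash
cat > h.py <<'E'
from station import arm
import numpy as np,cv2
def ray(n,p):
    c=arm.calibration(n);f=200/np.tan(np.radians(c["vertical_fov"]/2))
    d=c["R"].T@np.array([(p[0]-c["cx"])/f,(p[1]-c["cy"])/f,1]);return -c["R"].T@c["t"],d/np.linalg.norm(d)
def plane(n,p,z):
    o,d=ray(n,p);return o+d*(z-o[2])/d[2]
def two(p,q):
    o1,d1=ray("top",p);o2,d2=ray("scene",q)
    s=np.linalg.lstsq(np.c_[d1,-d2],o2-o1,rcond=None)[0];a=o1+d1*s[0];b=o2+d2*s[1]
    return (a+b)/2,np.linalg.norm(a-b)
E
python3 - <<'E'
from h import *
np.set_printoptions(precision=4,suppress=True)
t=cv2.imread("pics/top0.png");s=cv2.imread("pics/scene0.png")
def cen(im,lo,hi,x,y,w,h):
    m=cv2.inRange(cv2.cvtColor(im[y:y+h,x:x+w],cv2.COLOR_BGR2HSV),lo,hi);n,l,st,c=cv2.connectedComponentsWithStats(m)
    k=1+np.argmax(st[1:,4]);pts=np.argwhere(l==k)[:,::-1].astype(np.float32)
    print("blob",st[k]+np.array([x,y,0,0,0]),c[k]+[x,y],cv2.minAreaRect(pts+np.float32([x,y])));return c[k]+[x,y]
oc=cen(t,(5,150,80),(20,255,255),370,200,50,50)
cen(s,(5,150,80),(20,255,255),220,195,60,40)
print("clip@.0875",plane("top",oc,.0875))
bt=cen(t,(0,0,0),(180,255,40),240,212,22,20);bs=cen(s,(0,0,0),(180,255,45),330,150,14,16)
print("ball",two(bt,bs))
pl=[plane("top",p,.045) for p in[(232.5,204),(262.1,197),(270.4,225.6),(240.8,234)]]
print("switch",*pl,np.mean(pl,0)); print("sides",[np.linalg.norm(pl[i]-pl[i-1]) for i in range(4)])
f=[plane("top",p,.055) for p in[(370,210.2),(421,224.2)]];h=[plane("top",p,.062) for p in[(381,170.6),(433.1,184.2)]]
for e in(f,h):
    d=e[0]-e[1];print("edge",*e,np.linalg.norm(d),np.degrees(np.arctan2(d[1],d[0]))-90,(e[0]+e[1])/2)
# lid free-edge corners, two views
print("freeL?",two((377,194.1),(231,220.5)),"freeR",two((432,211.7),(280.5,204)))
print("knob etc",plane("top",(397,147),.04),plane("top",(476,219),.019),plane("top",(323,220),.02))
E
```

```text
blob [388 217  16  14 151] [395.3709 223.8609] ((395.3207702636719, 223.8773651123047), (14.285496711730957, 10.851484298706055), 15.945395469665527)
blob [242 208  12   9  50] [246.92 212.32] ((247.6724090576172, 212.43101501464844), (5.0137739181518555, 12.4415864944458), 68.19859313964844)
clip@.0875 [ 0.5244 -0.1749  0.0875]
blob [249 219   4   6  18] [250.6111 221.9444] ((250.5, 221.5), (5.0, 3.0), 90.0)
blob [335 156   3   3   9] [336. 157.] ((336.0, 157.0), (2.0, 2.0), 90.0)
ball (array([0.5233, 0.1842, 0.0877]), np.float64(0.0009112734104973689))
switch [0.5703 0.2381 0.045 ] [0.5897 0.1624 0.045 ] [0.5164 0.139  0.045 ] [0.4937 0.2141 0.045 ] [0.5425 0.1884 0.045 ]
sides [np.float64(0.08029333693584982), np.float64(0.07811621906200371), np.float64(0.07695852614975568), np.float64(0.07847358447227312)]
edge [ 0.5597 -0.1152  0.055 ] [ 0.5262 -0.2453  0.055 ] 0.13434244532859135 -14.432209511055746 [ 0.5429 -0.1802  0.055 ]
edge [ 0.6613 -0.142   0.062 ] [ 0.6285 -0.2753  0.062 ] 0.13723609336792872 -13.827337341419906 [ 0.6449 -0.2086  0.062 ]
freeL? (array([ 0.5629, -0.1803,  0.1017]), np.float64(0.12528845757244453)) freeR (array([ 0.5933, -0.1977,  0.186 ]), np.float64(0.12585473346174883))
knob etc [ 0.728  -0.1865  0.04  ] [ 0.5439 -0.3973  0.019 ] [0.5344 0.0042 0.02  ]
```

```bash
cat >> h.py <<'E'
from scipy.spatial.transform import Rotation as Ro
np.set_printoptions(precision=4,suppress=True)
A=np.radians(-14.1);CX=np.array([np.cos(A),np.sin(A),0]);CY=np.array([-np.sin(A),np.cos(A),0]);C=np.array([.591,-.192,0])
def case(x,y,z): return C+CX*x+CY*y+[0,0,z]
def go(p,n):
    s=arm.read_state();q=np.roll(s["orientation"],-1);d=Ro.from_quat(q).inv().apply(np.array(p)-s["tool_pos"])
    print("tcp",s["tool_pos"],"target",np.array(p),"tool m",d,"per row frac /",n,d/n/.08,"clock",s["clock"],"F",s["ft_force"])
E
python3 - <<'E'
from h import *
for p,q in(((377,194.1),(281,204.8)),((432,211.7),(230.6,224))):
    X,e=two(p,q);d=X-C;print(X,e,"case",d@CX,d@CY,X[2])
go(case(.015,.03,.2),18)
E
```

```text
[ 0.5957 -0.1216  0.1282] 0.006895814793066419 case -0.012560239479972424 0.06946333398725328 0.12816119508592078
[ 0.5553 -0.2547  0.1253] 0.006003537261568395 case -0.01937952004199549 -0.06952907982334576 0.12531669069765844
tcp [0.1888 0.6474 0.2375] target [ 0.6129 -0.1666  0.2   ] tool m [-0.635  -0.6626  0.0388] per row frac / 18 [-0.441  -0.4601  0.0269] clock 0.1 F [-0.2371 -0.5611 -0.0579]
```

Checks agree: lid edge corners at case y = ±69.5 mm (±70 expected), height 127 mm, so the lid angle is about 0.75 rad. The switch sides come out near 80 mm.

Emit:
arm_command(commands=[[-0.44,-0.46,0.027,0,0,0,255],[-0.44,-0.46,0.027,0,0,0,255],[-0.44,-0.46,0.027,0,0,0,255],[-0.44,-0.46,0.027,0,0,0,255],[-0.44,-0.46,0.027,0,0,0,255],[-0.44,-0.46,0.027,0,0,0,255],[-0.44,-0.46,0.027,0,0,0,255],[-0.44,-0.46,0.027,0,0,0,255],[-0.44,-0.46,0.027,0,0,0,255],[-0.44,-0.46,0.027,0,0,0,255],[-0.44,-0.46,0.027,0,0,0,255],[-0.44,-0.46,0.027,0,0,0,255],[-0.44,-0.46,0.027,0,0,0,255],[-0.44,-0.46,0.027,0,0,0,255],[-0.44,-0.46,0.027,0,0,0,255],[-0.44,-0.46,0.027,0,0,0,255],[-0.44,-0.46,0.027,0,0,0,255],[-0.44,-0.46,0.027,0,0,0,255],[0,0,0,0,0,0,255]])

```text
clock: 2.48
tool_pos: [0.6124, -0.1683, 0.1987]
orientation: [-0.0, 0.143, 0.99, -0.0]
ft_force: [-0.3, 0.5, -0.8]
grip_width: 0.001
gripper_force: 0.0
```

```bash
python3 - <<'E'
from h import *
go(case(.015,.03,.075),12)
E
```

```text
tcp [ 0.6124 -0.1683  0.1987] target [ 0.6129 -0.1666  0.075 ] tool m [-0.0001  0.0019  0.1237] per row frac / 12 [-0.0001  0.002   0.1288] clock 2.475 F [-0.3029  0.4814 -0.8119]
```

Emit:
arm_command(commands=[[0,0,0.15,0,0,0,255],[0,0,0.15,0,0,0,255],[0,0,0.15,0,0,0,255],[0,0,0.15,0,0,0,255],[0,0,0.15,0,0,0,255],[0,0,0.15,0,0,0,255],[0,0,0.15,0,0,0,255],[0,0,0.15,0,0,0,255],[0,0,0.15,0,0,0,255],[0,0,0.15,0,0,0,255],[0,0,0,0,0,0,255]])

```text
clock: 3.85
tool_pos: [0.6107, -0.165, 0.0781]
orientation: [-0.001, 0.141, 0.99, 0.0]
ft_force: [0.1, -0.1, 0.2]
grip_width: 0.007
gripper_force: 0.0
```

Emit:
arm_command(commands=[[0,0,0.03,0,0,0,255],[0,0,0.03,0,0,0,255],[0,0,0.02,0,0,0,255],[0,0,0.02,0,0,0,255],[0,0,0,0,0,0,255]])

```text
clock: 4.47
tool_pos: [0.6118, -0.1653, 0.0718]
orientation: [0.0, 0.141, 0.99, -0.0]
ft_force: [-0.1, -0.2, 0.6]
grip_width: 0.003
gripper_force: 0.3
```

Emit:
arm_command(commands=[[0,0,0.02,0,0,0,255],[0,0,0.02,0,0,0,255],[0,0,0.02,0,0,0,255],[0,0,0.02,0,0,0,255]])

```text
clock: 4.97
tool_pos: [0.6116, -0.1653, 0.0659]
orientation: [-0.0, 0.141, 0.99, 0.0]
ft_force: [-3.4, 0.6, 10.8]
grip_width: 0.006
gripper_force: 5.4
```

```bash
python3 - <<'E'
from h import *
go(case(.015,.03,.0645),1)
a=arm.grab_frame("top")[160:260,350:450,::-1];b=arm.grab_frame("scene")[180:280,210:310,::-1]
cv2.imwrite("pics/lid1.png",np.hstack([cv2.resize(a,(400,400)),cv2.resize(b,(400,400))]))
E
```

```text
tcp [ 0.6116 -0.1653  0.0659] target [ 0.6129 -0.1666  0.0645] tool m [-0.0016 -0.0009  0.0014] per row frac / 1 [-0.0194 -0.0108  0.0169] clock 4.975 F [-3.4425  0.5501 10.8195]
```

View pics/lid1.png

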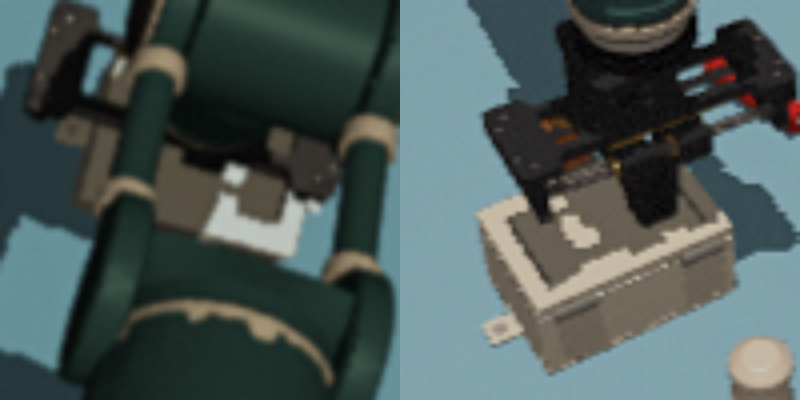

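The picture shows the lid flat on the case with the finger at crop (650,190). The TCP is at 65.9 mm with a hard 10.8 N contact, so the lid is shut. Next I hold briefly, lift and move over the clip.

Emit:
arm_command(commands=[[0,0,0,0,0,0,255],[0,0,0,0,0,0,255],[0,0,-0.3,0,0,0,255],[0,0,-0.4,0,0,0,255],[0,0,0,0,0,0,255]])

```text
clock: 5.7
tool_pos: [0.6143, -0.1661, 0.1245]
orientation: [0.003, 0.141, 0.99, -0.001]
ft_force: [0.6, -0.0, -0.3]
grip_width: 0.006
gripper_force: 0.0
```

```bash
python3 - <<'E'
from h import *
go(case(-.069,0,.112),4)
E
```

```text
tcp [ 0.6143 -0.1661  0.1245] target [ 0.5241 -0.1752  0.112 ] tool m [ 0.0842 -0.034   0.0119] per row frac / 4 [ 0.2631 -0.1063  0.0372] clock 5.7 F [ 0.6087 -0.0403 -0.2503]
```

Emit:
arm_command(commands=[[0.26,-0.106,0,0,0,0,255],[0.26,-0.106,0,0,0,0,255],[0.26,-0.106,0,0,0,0,255],[0.26,-0.106,0,0,0,0,255],[0,0,0.1,0,0,0,255],[0,0,0.1,0,0,0,255],[0,0,0,0,0,0,255],[0,0,0,0,0,0,255]])

```text
clock: 6.7
tool_pos: [0.523, -0.1745, 0.1051]
orientation: [-0.0, 0.141, 0.99, 0.0]
ft_force: [0.5, 0.6, 0.4]
grip_width: 0.007
gripper_force: 0.0
```

```bash
python3 - <<'E'
from h import *
go(case(-.069,0,.100),1)
a=arm.grab_frame("scene")[180:280,210:310,::-1]
cv2.imwrite("pics/clip1.png",cv2.resize(a,(500,500)))
E
```

```text
tcp [ 0.523  -0.1745  0.1051] target [ 0.5241 -0.1752  0.1   ] tool m [-0.0013 -0.0004  0.0051] per row frac / 1 [-0.0159 -0.0044  0.0639] clock 6.7 F [0.5438 0.6042 0.4324]
```

View pics/clip1.png

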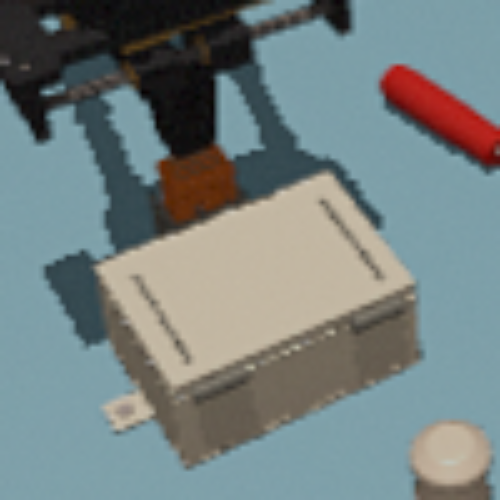

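The lid is flat and shut, and the finger hangs over the middle of the orange clip (crop (195,170)). I now feel downward slowly.

Emit:
arm_command(commands=[[0,0,0.02,0,0,0,255],[0,0,0.02,0,0,0,255],[0,0,0.02,0,0,0,255],[0,0,0,0,0,0,255]])

```text
clock: 7.25
tool_pos: [0.5223, -0.1745, 0.1005]
orientation: [-0.0, 0.141, 0.99, 0.0]
ft_force: [0.6, -0.7, 0.5]
grip_width: 0.003
gripper_force: 0.0
```

Emit:
arm_command(commands=[[0,0,0.0125,0,0,0,255],[0,0,0.0125,0,0,0,255],[0,0,0,0,0,0,255]])

```text
clock: 7.62
tool_pos: [0.5223, -0.1746, 0.0985]
orientation: [-0.0, 0.141, 0.99, 0.0]
ft_force: [0.6, -0.3, -0.5]
grip_width: 0.003
gripper_force: 0.0
```

Emit:
arm_command(commands=[[0,0,0.0125,0,0,0,255],[0,0,0.0125,0,0,0,255],[0,0,0,0,0,0,255]])

```text
clock: 8.0
tool_pos: [0.5223, -0.1745, 0.0965]
orientation: [-0.0, 0.141, 0.99, 0.0]
ft_force: [0.7, -0.3, -0.9]
grip_width: 0.003
gripper_force: 0.0
```

Emit:
arm_command(commands=[[0,0,0.0125,0,0,0,255],[0,0,0.0125,0,0,0,255],[0,0,0,0,0,0,255]])

```text
clock: 8.38
tool_pos: [0.5223, -0.1746, 0.0945]
orientation: [-0.0, 0.141, 0.99, 0.0]
ft_force: [-0.0, 0.0, 0.5]
grip_width: 0.004
gripper_force: 0.0
```

Emit:
arm_command(commands=[[0,0,0.0125,0,0,0,255],[0,0,0.0125,0,0,0,255],[0,0,0,0,0,0,255]])

```text
clock: 8.75
tool_pos: [0.5223, -0.1746, 0.0925]
orientation: [-0.0, 0.141, 0.99, 0.0]
ft_force: [-0.2, 0.7, -0.2]
grip_width: 0.003
gripper_force: 0.0
```

Emit:
arm_command(commands=[[0,0,0.0125,0,0,0,255],[0,0,0.0125,0,0,0,255],[0,0,0,0,0,0,255]])

```text
clock: 9.12
tool_pos: [0.5223, -0.1746, 0.0905]
orientation: [-0.0, 0.141, 0.99, 0.0]
ft_force: [0.1, 1.0, 0.5]
grip_width: 0.002
gripper_force: 0.0
```

Emit:
arm_command(commands=[[0,0,0.0125,0,0,0,255],[0,0,0.0125,0,0,0,255],[0,0,0,0,0,0,255]])

```text
clock: 9.5
tool_pos: [0.5225, -0.1746, 0.089]
orientation: [0.0, 0.141, 0.99, -0.0]
ft_force: [-1.4, 0.7, 3.4]
grip_width: 0.004
gripper_force: 1.3
```

Contact at about 89 mm. From here I go 1 mm at a time.

Emit:
arm_command(commands=[[0,0,0.0125,0,0,0,255],[0,0,0,0,0,0,255]])

```text
clock: 9.75
tool_pos: [0.5225, -0.1746, 0.0884]
orientation: [-0.0, 0.141, 0.99, -0.0]
ft_force: [-2.4, 1.8, 6.5]
grip_width: 0.003
gripper_force: 3.5
```

Emit:
arm_command(commands=[[0,0,0.0125,0,0,0,255],[0,0,0,0,0,0,255]])

```text
clock: 10.0
tool_pos: [0.5225, -0.1746, 0.0876]
orientation: [-0.0, 0.141, 0.99, -0.0]
ft_force: [-2.5, 0.0, 7.6]
grip_width: 0.009
gripper_force: 4.1
```

Emit:
arm_command(commands=[[0,0,0.0125,0,0,0,255],[0,0,0,0,0,0,255]])

```text
clock: 10.25
tool_pos: [0.5224, -0.1746, 0.0861]
orientation: [0.0, 0.141, 0.99, -0.0]
ft_force: [-2.0, 0.6, 3.8]
grip_width: 0.006
gripper_force: 2.1
```

Emit:
arm_command(commands=[[0,0,0.0063,0,0,0,255],[0,0,0,0,0,0,255]])

```text
clock: 10.5
tool_pos: [0.5223, -0.1746, 0.0846]
orientation: [-0.0, 0.141, 0.99, 0.0]
ft_force: [0.3, 0.1, 0.1]
grip_width: 0.002
gripper_force: 0.0
```

The force fell from 7.6 N to 0, so the clip jumped away from the finger. One 0.5 mm touch should confirm the stop.

Emit:
arm_command(commands=[[0,0,0.006,0,0,0,255],[0,0,0,0,0,0,255]])

```text
clock: 10.75
tool_pos: [0.5223, -0.1746, 0.0843]
orientation: [-0.0, 0.141, 0.99, 0.0]
ft_force: [0.2, 0.8, 0.2]
grip_width: 0.009
gripper_force: 0.0
```

Emit:
arm_command(commands=[[0,0,-0.1,0,0,0,255],[0,0,-0.3,0,0,0,255],[0,0,-0.3,0,0,0,255],[0,0,0,0,0,0,255]])

```text
clock: 11.25
tool_pos: [0.5244, -0.1753, 0.1434]
orientation: [0.003, 0.141, 0.99, -0.001]
ft_force: [0.9, 0.5, -0.6]
grip_width: 0.004
gripper_force: 0.0
```

```bash
python3 - <<'E'
from h import *
go((.478,.1725,.14),9)
# is clip still low: compare orange seen
E
```

```text
tcp [ 0.5244 -0.1753  0.1434] target [0.478  0.1725 0.14  ] tool m [0.142  0.3209 0.0025] per row frac / 9 [0.1972 0.4457 0.0035] clock 11.25 F [ 0.8839  0.4825 -0.5995]
```

Emit:
arm_command(commands=[[0.197,0.445,0,0,0,0,255],[0.197,0.445,0,0,0,0,255],[0.197,0.445,0,0,0,0,255],[0.197,0.445,0,0,0,0,255],[0.197,0.445,0,0,0,0,255],[0.197,0.445,0,0,0,0,255],[0.197,0.445,0,0,0,0,255],[0.197,0.445,0,0,0,0,255],[0.197,0.445,0,0,0,0,255],[0,0,0,0,0,0,255],[0,0,0.3,0,0,0,255],[0,0,0.3,0,0,0,255],[0,0,0.25,0,0,0,255],[0,0,0,0,0,0,255],[0,0,0,0,0,0,255]])

```text
clock: 13.12
tool_pos: [0.4763, 0.1722, 0.0729]
orientation: [0.0, 0.142, 0.99, -0.0]
ft_force: [1.4, 0.3, 0.0]
grip_width: 0.007
gripper_force: 0.0
```

```bash
python3 - <<'E'
from h import *
go((.548,.1905,.072),10)
f=arm.grab_frame("scene")[:,:,::-1]
cv2.imwrite("pics/sw1.png",np.hstack([cv2.resize(f[140:200,305:365],(400,400)),cv2.resize(f[200:280,220:300],(400,400))]))
E
```

```text
tcp [0.4763 0.1722 0.0729] target [0.548  0.1905 0.072 ] tool m [-0.0637  0.0377  0.0009] per row frac / 10 [-0.0796  0.0472  0.0012] clock 13.125 F [1.4173 0.3291 0.0305]
```

View pics/sw1.png

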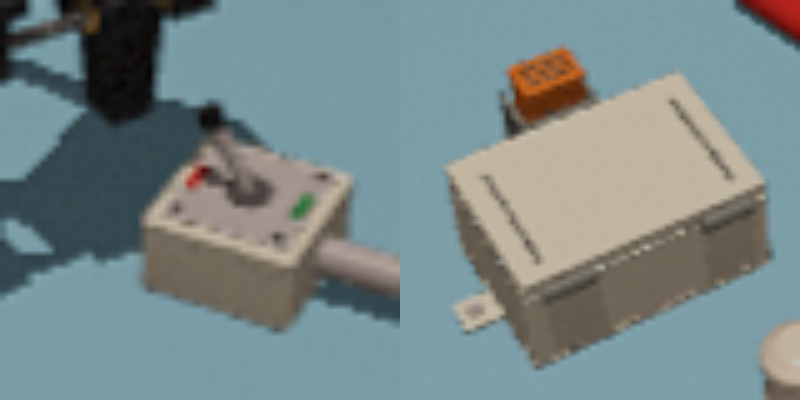

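The lid is shut and the clip is clear of the finger. The finger at crop (120,110) is just behind the toggle ball at (210,117). Step order matters, so I check the clip height by triangulation before flipping.

```bash
python3 - <<'E'
from h import *
def blob(n,x,y,w,h,vmin):
    f=arm.grab_frame(n)[y:y+h,x:x+w,::-1];f=cv2.resize(f,None,fx=4,fy=4,interpolation=cv2.INTER_CUBIC)
    m=cv2.inRange(cv2.cvtColor(f,cv2.COLOR_BGR2HSV),(3,130,vmin),(22,255,255));m=cv2.morphologyEx(m,cv2.MORPH_CLOSE,np.ones((9,9)))
    c=max(cv2.findContours(m,0,1)[0],key=cv2.contourArea)[:,0]/4.-.375+[x,y];r=cv2.minAreaRect(c.astype(np.float32));print(n,vmin,r,c.min(0),c.max(0));return c,r
blob("top",370,195,50,50,80);
c,_=blob("scene",225,195,60,50,80); blob("scene",225,195,60,50,170)
k=arm.calibration("scene");f=200/np.tan(np.radians(k["vertical_fov"]/2))
for z in(.0895,.0845):
    P=np.array([k["R"]@case(-.069+a,b,z)+k["t"] for a in(-.013,.013) for b in(-.018,.018)]);uv=P[:,:2]/P[:,2:]*f+[k["cx"],k["cy"]];print(z,uv.round(1).tolist())
E
```

```text
top 80 ((395.1203308105469, 223.93777465820312), (15.359258651733398, 11.183754920959473), 15.018359184265137) [387.125 216.875] [403.625 230.875]
scene 80 ((249.0976104736328, 216.3852996826172), (11.58707332611084, 14.922746658325195), 69.44395446777344) [241.375 209.375] [256.625 223.875]
scene 170 ((248.72625732421875, 213.81265258789062), (6.563663959503174, 13.78369426727295), 69.14553833007812) [241.375 209.375] [256.125 218.375]
0.0895 [[239.7, 212.3], [251.8, 207.5], [243.7, 218.0], [256.0, 213.1]]
0.0845 [[239.9, 213.6], [251.9, 208.8], [243.9, 219.3], [256.1, 214.4]]
```

```bash
python3 - <<'E'
from h import *
g=arm.grab_frame("scene")[:,:,::-1]
for f in(cv2.imread("pics/scene0.png"),g):
    f=cv2.resize(f[200:235,230:270],None,fx=4,fy=4,interpolation=cv2.INTER_CUBIC)
    m=cv2.inRange(cv2.cvtColor(f,cv2.COLOR_BGR2HSV),(3,130,80),(22,255,255))
    print([(x,(np.argmax(m[:,(x-230)*4]>0)/4+200)) for x in range(242,256,1)])
E
```

```text
[(242, np.float64(212.25)), (243, np.float64(211.75)), (244, np.float64(211.5)), (245, np.float64(211.0)), (246, np.float64(210.75)), (247, np.float64(210.0)), (248, np.float64(209.75)), (249, np.float64(209.5)), (250, np.float64(209.0)), (251, np.float64(208.75)), (252, np.float64(208.25)), (253, np.float64(208.75)), (254, np.float64(209.75)), (255, np.float64(200.0))]
[(242, np.float64(213.75)), (243, np.float64(213.0)), (244, np.float64(212.75)), (245, np.float64(212.5)), (246, np.float64(212.0)), (247, np.float64(211.75)), (248, np.float64(211.25)), (249, np.float64(211.0)), (250, np.float64(210.75)), (251, np.float64(210.0)), (252, np.float64(209.75)), (253, np.float64(210.0)), (254, np.float64(210.75)), (255, np.float64(212.5))]
```

The clip's upper edge is 1.4 px lower than at the start, which is 5 mm, so it has snapped. Now I flip the toggle.

Emit:
arm_command(commands=[[-0.08,0.047,0,0,0,0,255],[-0.08,0.047,0,0,0,0,255],[-0.08,0.047,0,0,0,0,255],[-0.08,0.047,0,0,0,0,255],[-0.08,0.047,0,0,0,0,255],[-0.08,0.047,0,0,0,0,255],[-0.08,0.047,0,0,0,0,255],[-0.08,0.047,0,0,0,0,255],[-0.08,0.047,0,0,0,0,255],[-0.08,0.047,0,0,0,0,255],[0,0,0,0,0,0,255]])

```text
clock: 14.75
tool_pos: [0.543, 0.1894, 0.0714]
orientation: [-0.006, 0.141, 0.99, -0.003]
ft_force: [-12.6, -3.6, 10.1]
grip_width: 0.008
gripper_force: 8.6
```

Emit:
arm_command(commands=[[0.3,-0.18,0,0,0,0,255],[0.4,-0.24,0,0,0,0,255],[0.3,-0.1,-0.5,0,0,0,255],[0,0,-0.5,0,0,0,255],[0,0,0,0,0,0,255],[0,0,0,0,0,0,255]])

```text
clock: 15.5
tool_pos: [0.4596, 0.1733, 0.1523]
orientation: [0.0, 0.142, 0.99, -0.0]
ft_force: [0.0, 0.2, -0.5]
grip_width: 0.003
gripper_force: 0.0
```

```bash
python3 - <<'E'
from h import *
print(arm.read_state()["ft_force"])
f=arm.grab_frame("scene")[:,:,::-1]
cv2.imwrite("pics/sw2.png",np.hstack([cv2.resize(f[140:200,305:365],(400,400)),cv2.resize(f[200:280,220:300],(400,400))]))
E
```

```text
[ 0.0136  0.2424 -0.5118]
```

View pics/sw2.png

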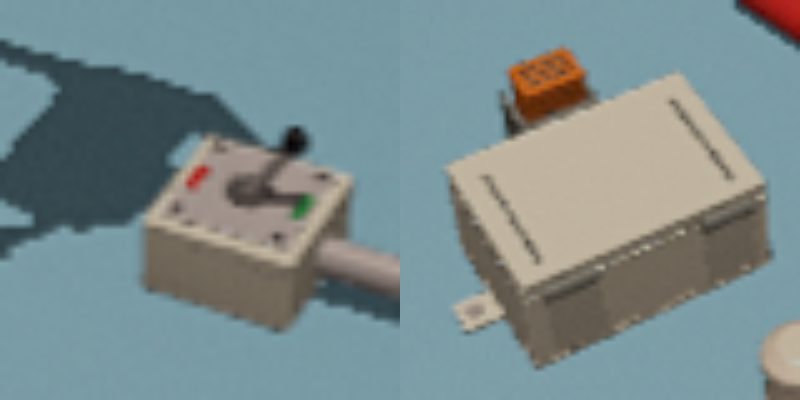

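The toggle now leans to the green side (ball at crop (293,140)), the clip is down, the lid is shut and the arm is clear.

```bash
python3 -c "
from station import arm
print(arm.finish_job())"
```

```text
the job is handed in; nothing more can be done
None
```

The job is handed in: the lid is shut, the clip snapped down (about 8 N highest reading), the toggle is on and the arm is clear at about 15.5 s, though no verdict came back.

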